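# Stow the reel spool in the slide-top tackle case

## Task

Slide the cover of the wooden tackle case all the way open, then set the small aluminium reel spool down, without dropping it, so that it stands upright on the floor of the uncovered compartment, and let go of it. Then slide the cover fully shut over it.

Things in the scene. Friction and masses are not known exactly. Their poses are not given: they have to be found in the camera images.
- case: Slide-top wooden tackle case, fixed, 120 (x) x 200 (y) x 60 mm high. Origin: centre of its underside; z up; cover opens towards its +y. Floor 5 mm thick, walls 6 mm. A divider stands at y = +12 mm. The empty compartment that the cover lays bare spans y = -94 to +10 mm, x = -54 to +54 mm (centre x 0, y -42 mm), floor 5 mm above the bench. The other compartment stays covered.
- cover (a joint): How far the cover is open, in m: 0 = fully shut, 0.110 = fully open (end stop). Starts at 0 to 0.02. The wooden cover, top 55 mm above the bench, slides level along the case's +y (about 1.5 N of friction), stays where it is left and, open, sticks out beyond the case's +y end.
- cover_grip (a point): Top centre of the cover's grip rib, 84 mm above the bench. The rib, a dark wooden bar standing on the cover, is 60 mm long across the slide (case x), 14 mm thick along it (case y), 29 mm high above the cover; pinch it from above or push it. It moves with the cover: case x 0, y -40 mm when shut, +70 mm when fully open. Axes as the case's.
- spool: Small aluminium reel spool, narrow waist wound with pale line, standing on end, 34 mm high, flanges 40 mm in diameter (lower 12 mm high, upper 7), waist 26 mm, about 70 g. Origin: centre of its underside; z: its axis, up. Not the bigger grey plastic line spool (62 mm wide, 46 high) nor the plain flat round tin (56 mm wide, 24 high) nearby; the three trade places.

How it is judged (in metres and radians):
On the way, in this order (a step that is already met when the one before it is completed fails the run):
1. the cover is slid open (at least 90 of its 110 mm) (value of joint cover above 0.09 m), for 0.1 s.
2. the spool, still held, is lowered into the compartment until its underside is less than 20 mm above the compartment's floor (x of spool in the frame of case between -0.045 and 0.045 m and y of spool in the frame of case between -0.085 and 0.005 m and z of spool in the frame of case below 0.025 m and contact force between the fingers and spool above 0.3 N), for 0.05 s.
3. the spool is let go and stands upright on the compartment's floor, the cover still open (x of spool in the frame of case between -0.045 and 0.045 m and y of spool in the frame of case between -0.085 and 0.005 m and z of spool in the frame of case below 0.012 m and angle between spool's own z axis and vertical below 0.2 rad and contact force between the fingers and spool below 0.1 N and value of joint cover above 0.06 m), for 0.1 s.
At the end, for the whole second after the job is handed in: The spool stands upright (within 11 degrees) and at rest on the floor of the case's compartment (its centre at case x between -45 and 45 mm and y between -85 and 5 mm, its underside within 7 mm of the compartment's floor), and the cover is shut to within 10 mm (x of spool in the frame of case between -0.045 and 0.045 m and y of spool in the frame of case between -0.085 and 0.005 m and z of spool in the frame of case below 0.012 m and angle between spool's own z axis and vertical below 0.2 rad and linear speed of spool below 0.02 m/s and value of joint cover below 0.01 m); the robot touches nothing.
It also fails if it takes over 64 s, if anything falls off the work surface, if the arm or the gripper's body presses on something with over 40 N, if the wrist force passes 120 N, or if a joint passes its speed limit or range.

## Robot

A 7-joint arm with a two-finger parallel gripper is mounted at the origin on the work surface. World frame = base frame: x ahead of the robot, y to its left, z up, the work surface at z = 0. Lengths are in m, angles in degrees, forces in N, time in s.
With the tool pointing down it reaches from about 0.4 to 0.9 m from the base axis. Payload 5.5 kg.
Tool frame: the origin (TCP) lies at the very end of the fingers, on their centre line; the grasp point (between the pads) lies 19 mm behind it; z points along the fingers, y is the direction in which the jaws open and shut (so a half turn about z gives the same grasp; the last joint's range is limited). The gripper opens to 85 mm and grips with 20 to 120 N. Pads are 22 mm wide; open, the fingers measure 114 mm over their backs; the gripper's body (76 mm by 85 mm) begins 54 mm behind the grasp point. The pads swing forward as they close: fully open they stand 13 mm farther back than shut.
Start: joints at [89.966, 28.699, -24.465, 88.831, 12.651, 65.22, -12.049], TCP at [0.17, -0.628, 0.231] pointing down, gripper open.
Joint ranges: [-164.97, 164.97], [-17.58, 116.51], [-87.97, 89.64], [11.32, 138.91], [-80.73, 260.73], [10.89, 115.49], [-147.41, 147.41]. Speed limits (degrees/s): [147.25, 147.25, 180, 180, 180, 180, 180].

## Interface

Orientations are given as a 3x3 rotation matrix whose columns are the frame's x, y, z axes.
In Python, from station import read_state, get_image, camera_params, sign_off, find_in gives the robot as it stands. The module is installed in compiled form; this text tells all that it offers.
- The arm moves only by the tool drive_tool, never from a script. Its argument "steps" is one flat list of numbers, 7 for each row, row after row: the shift along the world's x, y, z each as a share of 10 cm, from -1 to 1, then the turn, a rotation vector about the world's x, y, z each as a share of 30 degrees, from -1 to 1, then the closure, from -1 (fully open) to 1 (shut). A call has 1 to 5 rows; each row shifts and turns the commanded pose from where the row before left it; what a row does not reach is not made up. A row lasts 1/10 s, in which the tool goes at most 50 mm and 8.59 degrees, less where a joint would pass 70% of its speed; a pose out of reach is approached as far as the arm can. A call with a number of a shift or a turn outside -1 to 1 is refused whole. A call with a gripper value outside its range is refused whole. The fingers move at their own pace and stop on an object; "force" is the grip in N (left out, the last holds). Time passes only in rows, so rows that do not move let the fingers close. It gives the time, the measured TCP pose, the force and the opening at its end, in the units of the state.
- read_state(): the state, without advancing time (a new reading comes with each control period).
- get_image(name): name is "scene" or "top" or "wrist"; returns (picture, depth): 400x640x3 uint8, red, green, blue; 400x640 float32, m along the optical axis (not along the pixel's ray), 0 where there is no reading.
- camera_params(name): a dict with "camera_matrix" (3x3 intrinsics, pixels), "R" (3x3) and "t" (3): a world point X has camera coordinates R X + t. Camera axes: x right, y down, z forward; pixel columns grow to the right and rows downward; lengths in m; the calibration is good to about 2 mm. A picture is of the moment at which its call begins: read the wrist's pose just before it. camera_params takes no time and is no camera call; for the wrist camera it gives the pose at the moment of the call.
- sign_off(): hands the job in, once; it reports no verdict.
Trained networks look in the newest picture that a camera, given by its name, has taken for a name from the list of things; names that differ only in an ending like _2 or _b are one class to them, and where a whole thing is asked for, a point or a joint stands for the part that bears it (a point fixed in the world has none). Each returns a list of dicts, best first, with "score" (0 to 1); they miss things now and then, are a little off and sometimes report something else, mostly with a low value. They report only what shows in the picture. A call takes as long as a camera call.
- find_in(camera, target): "rect" ([left, top, right, bottom] as shares, 0 to 1, of the picture: columns of its width, rows of its height, round what is visible of it).
The state is a dict: "clock": time; "q": joint angles; "dq": joint speeds; "joint_torque": joint torques, N m; "tool_pos": TCP position; "tcp_rot": TCP orientation; "contact_force": force on the tool from outside, world axes, zero at the start; "wrist_torque": the same for the moment, N m; "width": finger opening in m.
Only numpy, scipy, OpenCV 4.12 (cv2) and the standard library are available. Lean on these libraries where they do the work, as an engineer would, in place of code of your own. Each camera call takes 0.05 s, during which the arm holds its last target. There are 200 camera calls.

## Working session

There is one attempt and no reset: what is moved stays moved. The work goes in short steps, Python scripts to look and compute and a tool call to move; the robot and the scene stay as the last step left them, time stands still between calls to the robot, and variables do not carry over. Pictures are saved under pics/ and viewed, about 8 in all and at most 12, crops included, and the job is handed in when it is done.

Besides the shell and the picture viewer there is one more tool, called after "Emit:" by a JSON object that holds its "fn" and its "kwargs". drive_tool: Moves the arm, as the interface text tells. Its arguments: {"type":"object","properties":{"steps":{"type":"array","items":{"type":"number","minimum":-1,"maximum":1}},"force":{"type":"number"}},"required":["steps"]}

```bash
mkdir -p pics
cat > h.py <<'E'
import numpy as np, cv2
from station import *
def cloud(cam):
    P=camera_params(cam); im,d=get_image(cam)
    K=np.array(P["camera_matrix"]);R=np.array(P["R"]);t=np.array(P["t"])
    v,u=np.mgrid[:400,:640]
    c=np.stack([(u-K[0,2])/K[0,0]*d,(v-K[1,2])/K[1,1]*d,d],-1)
    W=(c-t)@R
    W[d==0]=np.nan
    return im,W
def save(n,im): cv2.imwrite(f"pics/{n}.png",im[:,:,::-1])
E
python3 - <<'E'
from h import *
ims=[]
for c in ["top","scene"]:
    im,W=cloud(c); np.save(c+".npy",W); im=im.copy(); np.save(c+"im.npy",im)
    for t,col in [("case",(255,0,0)),("cover_grip",(0,255,0)),("spool",(0,0,255))]:
        for r in find_in(c,t)[:2]:
            b=(np.array(r["rect"])*[640,400,640,400]).astype(int)
            cu,cv=(b[0]+b[2])//2,(b[1]+b[3])//2
            print(c,t,round(r["score"],2),b,W[cv,cu].round(3))
            cv2.rectangle(im,tuple(map(int,b[:2])),tuple(map(int,b[2:])),col,1)
    ims.append(im)
save("a",ims[0]); save("b",ims[1]); s=read_state(); print(s["clock"],s["tool_pos"],s["tcp_rot"],s["width"])
E
```

```text
top case 0.96 [185 153 305 234] [0.578 0.122 0.051]
top cover_grip 0.68 [186 158 292 230] [0.576 0.133 0.055]
top spool 0.89 [372 247 393 266] [ 0.456 -0.139  0.035]
scene case 0.71 [338 197 462 272] [0.602 0.123 0.056]
scene cover_grip 0.59 [348 199 460 245] [0.573 0.134 0.058]
scene spool 0.86 [256 181 278 203] [ 0.469 -0.141  0.035]
0.4 [ 0.16949268 -0.62741782  0.23113919] [[ 9.65403276e-01  2.60761414e-01 -2.15467517e-05]
 [ 2.60761409e-01 -9.65403232e-01  2.96401636e-04]
 [ 5.64888061e-05 -2.91765672e-04 -9.99999956e-01]] 0.08585372042729507
```

View pics/a.png

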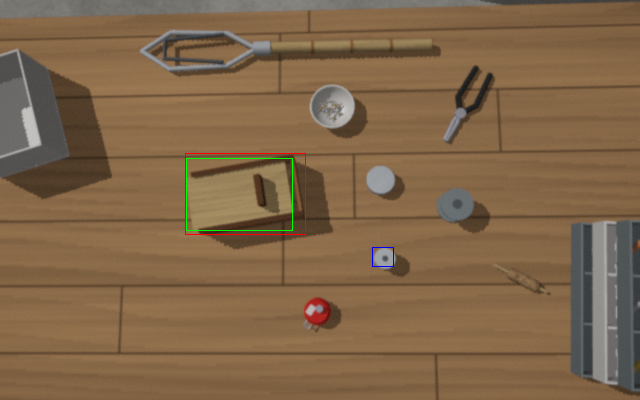

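View pics/b.png

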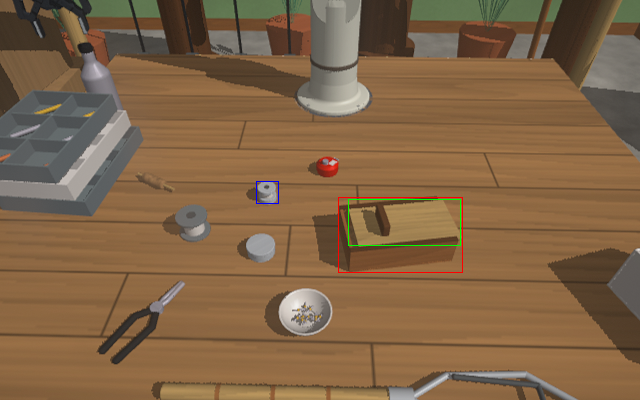

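Run:
```python
from h import *
W=np.load("top.npy")
def near(zlo,zhi,c,r):
    m=(W[...,2]>zlo)&(W[...,2]<zhi)&(np.hypot(W[...,0]-c[0],W[...,1]-c[1])<r)
    return W[m]
for n,z in [("rib",(.072,.1)),("box",(.045,.068)),("all",(.03,.1))]:
    p=near(*z,(.577,.13),.2); r=cv2.minAreaRect((p[:,:2]*1000).astype(np.float32)); print(n,len(p),r,np.median(p[:,2]),p.mean(0), cv2.boxPoints(r).round().tolist())
p=near(.028,.045,(.457,-.139),.04); print(len(p),cv2.minEnclosingCircle((p[:,:2]*1000).astype(np.float32)),p.mean(0))
p=W[(W[...,2]>.015)&(W[...,0]>.3)&(W[...,0]<.9)&(abs(W[...,1])<.5)]
```

```text
rib 255 ((580.780029296875, 90.93839263916016), (60.72990417480469, 14.675670623779297), 9.362651824951172) 0.08382429236749911 [0.58006599 0.09017255 0.08342573] [[550.0, 93.0], [552.0, 79.0], [612.0, 89.0], [610.0, 103.0]]
box 6339 ((575.5039672851562, 125.03363800048828), (120.87742614746094, 212.6522979736328), 9.385573387145996) 0.05591541408551586 [0.57402294 0.12894307 0.05628224] [[499.0, 220.0], [533.0, 10.0], [652.0, 30.0], [618.0, 240.0]]
all 6721 ((575.5225219726562, 125.03494262695312), (120.87541198730469, 212.67779541015625), 9.370898246765137) 0.05597768891888061 [0.57372253 0.1265835  0.05701446] [[499.0, 220.0], [533.0, 10.0], [652.0, 30.0], [618.0, 240.0]]
344 ((452.34674072265625, -143.95925903320312), 19.887527465820312) [ 0.45263702 -0.1439664   0.03479097]
```

The top view shows the case at about (185–305, 153–234), with the rib near (260, 190) and the cover opening towards image left (world +y, case yaw about 9.4°). The small spool is at (384, 257), clear of the tin at (380, 180) and the grey spool at (455, 205). The cover is about 12 mm open. I'll move above the rib first.

Emit:
{"fn": "drive_tool", "kwargs": {"steps": [0.24,0.42,0,0,0,-0.19,-1,0.24,0.42,0,0,0,0,-1,0.24,0.42,0,0,0,0,-1,0.24,0.42,0,0,0,0,-1,0.24,0.42,0,0,0,0,-1], "force": 30}}

```text
clock: 0.9
tool_pos: [0.2903, -0.4158, 0.2315]
tcp_rot: [[0.987, 0.163, 0.0], [0.163, -0.987, -0.001], [0.0, 0.001, -1.0]]
contact_force: [1.4, -0.6, -0.5]
width: 0.0857
```

Emit:
{"fn": "drive_tool", "kwargs": {"steps": [0.24,0.42,0,0,0,0,-1,0.24,0.42,0,0,0,0,-1,0.24,0.42,0,0,0,0,-1,0.24,0.42,0,0,0,0,-1,0.24,0.42,0,0,0,0,-1]}}

```text
clock: 1.4
tool_pos: [0.4103, -0.2059, 0.2318]
tcp_rot: [[0.987, 0.163, 0.001], [0.163, -0.987, -0.001], [0.001, 0.001, -1.0]]
contact_force: [0.7, -0.6, -0.0]
width: 0.0854
```

Emit:
{"fn": "drive_tool", "kwargs": {"steps": [0.24,0.42,0,0,0,0,-1,0.24,0.42,0,0,0,0,-1,0.24,0.42,0,0,0,0,-1,0.24,0.42,0,0,0,0,-1,0.24,0.42,0,0,0,0,-1]}}

```text
clock: 1.9
tool_pos: [0.5304, 0.004, 0.2316]
tcp_rot: [[0.987, 0.163, 0.001], [0.163, -0.987, -0.001], [0.001, 0.001, -1.0]]
contact_force: [0.7, -0.2, 0.1]
width: 0.0851
```

Emit:
{"fn": "drive_tool", "kwargs": {"steps": [0.25,0.43,0,0,0,0,-1,0.25,0.43,0,0,0,0,-1,0,0,-0.48,0,0,0,-1,0,0,-0.48,0,0,0,-1,0,0,-0.4,0,0,0,-1]}}

```text
clock: 2.4
tool_pos: [0.579, 0.0888, 0.0931]
tcp_rot: [[0.986, 0.165, -0.001], [0.165, -0.986, -0.0], [-0.001, 0.0, -1.0]]
contact_force: [-0.2, -0.4, 0.3]
width: 0.0854
```

Emit:
{"fn": "drive_tool", "kwargs": {"steps": [0,0,-0.2,0,0,0,-1,0,0,-0.13,0,0,0,-1,0,0,0,0,0,0,1,0,0,0,0,0,0,1,0,0,0,0,0,0,1]}}

```text
clock: 2.9
tool_pos: [0.5809, 0.0888, 0.064]
tcp_rot: [[0.987, 0.163, 0.003], [0.163, -0.987, 0.0], [0.003, 0.0, -1.0]]
contact_force: [-1.7, 0.5, 0.7]
width: 0.044
```

Emit:
{"fn": "drive_tool", "kwargs": {"steps": [0,0,0,0,0,0,1,0,0,0,0,0,0,1,0,0,0,0,0,0,1,0,0,0,0,0,0,1,0,0,0,0,0,0,1]}}

```text
clock: 3.4
tool_pos: [0.5804, 0.0887, 0.0636]
tcp_rot: [[0.987, 0.164, 0.002], [0.164, -0.987, -0.0], [0.002, 0.0, -1.0]]
contact_force: [-0.3, -0.6, 7.0]
width: 0.0133
```

Emit:
{"fn": "drive_tool", "kwargs": {"steps": [-0.031,0.188,0,0,0,0,1,-0.031,0.188,0,0,0,0,1,-0.031,0.188,0,0,0,0,1,-0.031,0.188,0,0,0,0,1,-0.031,0.188,0,0,0,0,1]}}

```text
clock: 3.9
tool_pos: [0.5649, 0.1824, 0.0636]
tcp_rot: [[0.987, 0.163, 0.002], [0.163, -0.987, -0.001], [0.002, 0.001, -1.0]]
contact_force: [-1.1, -1.2, 7.1]
width: 0.0133
```

Emit:
{"fn": "drive_tool", "kwargs": {"steps": [-0.003,0.02,0,0,0,0,1,0,0,0,0,0,0,1,0,0,0,0,0,0,1]}}

```text
clock: 4.2
tool_pos: [0.5644, 0.1852, 0.0636]
tcp_rot: [[0.986, 0.164, 0.002], [0.164, -0.986, 0.001], [0.002, -0.001, -1.0]]
contact_force: [-1.4, 0.9, 8.3]
width: 0.0129
```

Emit:
{"fn": "drive_tool", "kwargs": {"steps": [0,0,0,0,0,0,-1,0,0,0,0,0,0,-1,0,0,0,0,0,0,-1,0,0,0.3,0,0,0,-1,0,0,0.45,0,0,0,-1]}}

```text
clock: 4.7
tool_pos: [0.5613, 0.1829, 0.135]
tcp_rot: [[0.987, 0.163, -0.007], [0.163, -0.987, -0.002], [-0.007, 0.001, -1.0]]
contact_force: [1.2, -0.6, 0.9]
width: 0.0836
```

Emit:
{"fn": "drive_tool", "kwargs": {"steps": [-0.16,-0.47,0.1,0,0,0,-1,-0.16,-0.47,0,0,0,0,-1,-0.16,-0.47,0,0,0,0,-1,-0.16,-0.47,0,0,0,0,-1,-0.16,-0.47,0,0,0,0,-1]}}

```text
clock: 5.2
tool_pos: [0.4828, -0.0521, 0.1471]
tcp_rot: [[0.987, 0.163, -0.0], [0.163, -0.987, -0.0], [-0.0, 0.0, -1.0]]
contact_force: [1.6, -0.4, -0.3]
width: 0.0855
```

Run:
```python
from h import *
s=read_state(); print(s["tool_pos"],s["width"])
im,W=cloud("wrist"); im=im.copy()
r=find_in("wrist","spool"); print(r[:2])
c=(.4525,-.144)
for z in [(.028,.042)]:
    p=W[(W[...,2]>z[0])&(W[...,2]<z[1])&(np.hypot(W[...,0]-c[0],W[...,1]-c[1])<.04)]
    if len(p): print(len(p),cv2.minEnclosingCircle((p[:,:2]*1000).astype(np.float32)),np.median(p,0))
save("c",im)
im,W=cloud("top")
for n,z in [("rib",(.072,.09)),("cover",(.045,.068))]:
    m=(W[...,2]>z[0])&(W[...,2]<z[1])&(np.hypot(W[...,0]-.575,W[...,1]-.15)<.2)
    p=W[m]; r=cv2.minAreaRect((p[:,:2]*1000).astype(np.float32)); print(n,len(p),r)
```

```text
[ 0.48280862 -0.05205459  0.14709603] 0.08550347706689936
[{'rect': [0.6136, 0.529, 0.7006, 0.6767], 'score': 0.85}]
1553 ((451.5749206542969, -143.23788452148438), 19.96527099609375) [ 0.45485    -0.14011463  0.03280359]
rib 274 ((565.3963623046875, 185.05130004882812), (60.66358184814453, 14.913135528564453), 9.676482200622559)
cover 6379 ((567.669189453125, 172.32659912109375), (120.86947631835938, 308.5946960449219), 9.374212265014648)
```

View pics/c.png

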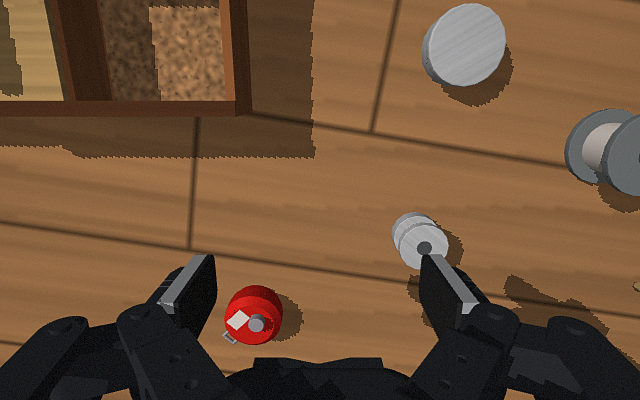

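The wrist view shows the compartment uncovered at (100–230, 0–100) and the spool upright at (420, 240), agreeing with the earlier measurement. Now the grasp.

Emit:
{"fn": "drive_tool", "kwargs": {"steps": [-0.15,-0.45,0,0,0,0,-1,-0.15,-0.46,0,0,0,0,-1,0,0,-0.4,0,0,0,-1,0,0,-0.4,0,0,0,-1,0,0,0,0,0,0,-1]}}

```text
clock: 5.85
tool_pos: [0.4503, -0.1391, 0.0633]
tcp_rot: [[0.986, 0.164, -0.008], [0.164, -0.986, 0.004], [-0.007, -0.005, -1.0]]
contact_force: [-0.3, 0.5, -1.4]
width: 0.0853
```

Emit:
{"fn": "drive_tool", "kwargs": {"steps": [0.01,-0.04,-0.2,0,0,0,-1,0,0,-0.2,0,0,0,-1,0,0,-0.17,0,0,0,-1,0,0,0,0,0,0,-1,0,0,0,0,0,0,-1]}}

```text
clock: 6.35
tool_pos: [0.4562, -0.1438, 0.0114]
tcp_rot: [[0.986, 0.166, 0.001], [0.166, -0.986, 0.0], [0.001, 0.0, -1.0]]
contact_force: [0.4, -1.2, 0.7]
width: 0.0856
```

Emit:
{"fn": "drive_tool", "kwargs": {"steps": [-0.04,0,-0.07,0,0,0,-1,0,0,0,0,0,0,0,0,0,0,0,0,0,1,0,0,0,0,0,0,1,0,0,0,0,0,0,1], "force": 30}}

```text
clock: 6.85
tool_pos: [0.4512, -0.1451, 0.0037]
tcp_rot: [[0.987, 0.163, 0.0], [0.163, -0.987, -0.001], [0.0, 0.001, -1.0]]
contact_force: [-1.0, -0.3, 4.5]
width: 0.0387
```

Emit:
{"fn": "drive_tool", "kwargs": {"steps": [0,0,0,0,0,0,1,0,0,0,0,0,0,1,0,0,0,0,0,0,1]}}

```text
clock: 7.15
tool_pos: [0.4512, -0.1451, 0.0037]
tcp_rot: [[0.987, 0.163, 0.0], [0.163, -0.987, -0.001], [0.0, 0.001, -1.0]]
contact_force: [-1.5, 0.3, 6.4]
width: 0.039
```

Emit:
{"fn": "drive_tool", "kwargs": {"steps": [0,0,0.15,0,0,0,1,0,0,0.3,0,0,0,1,0,0,0.4,0,0,0,1,0,0,0.3,0,0,0,1,0,0,0,0,0,0,1]}}

```text
clock: 7.65
tool_pos: [0.454, -0.1456, 0.1227]
tcp_rot: [[0.986, 0.164, 0.007], [0.164, -0.987, -0.003], [0.007, 0.004, -1.0]]
contact_force: [0.4, -0.2, 0.2]
width: 0.0385
```

Emit:
{"fn": "drive_tool", "kwargs": {"steps": [0.1,0.18,0,0,0,0,1,0.22,0.37,0,0,0,0,1,0.22,0.37,0,0,0,0,1,0.22,0.37,0,0,0,0,1,0.22,0.37,0,0,0,0,1]}}

```text
clock: 8.15
tool_pos: [0.549, 0.0223, 0.1179]
tcp_rot: [[0.987, 0.163, -0.001], [0.163, -0.987, -0.0], [-0.001, 0.0, -1.0]]
contact_force: [0.7, -0.9, -2.0]
width: 0.0388
```

Emit:
{"fn": "drive_tool", "kwargs": {"steps": [0.22,0.35,0,0,0,0,1,0.12,0.2,0,0,0,0,1,0,0,0,0,0,0,1,0,0,0,0,0,0,1]}}

```text
clock: 8.55
tool_pos: [0.582, 0.0764, 0.1175]
tcp_rot: [[0.986, 0.165, -0.002], [0.165, -0.986, -0.0], [-0.002, -0.0, -1.0]]
contact_force: [0.1, -0.7, -0.9]
width: 0.0388
```

Run:
```python
from h import *
s=read_state(); print(s["tool_pos"],s["width"])
im,W=cloud("wrist"); save("d",im)
# inner edges of the compartment: wall tops z~.06
M=np.array([[.987,-.163],[.163,.987]]); o=np.array([.5766,.1175])
L=(W[...,:2]-o)@M
m=(W[...,2]>.05)&(W[...,2]<.066)&(abs(L[...,0])<.07)&(L[...,1]<-.08)&(L[...,1]>-.12)
q=L[m]; print(len(q), np.percentile(q,[1,50,99],axis=0).round(4))
```

```text
[0.58204407 0.07638456 0.11749473] 0.03883100114838586
2169 [[-0.0345 -0.0977]
 [ 0.0246 -0.0934]
 [ 0.0588 -0.0806]]
```

View pics/d.png

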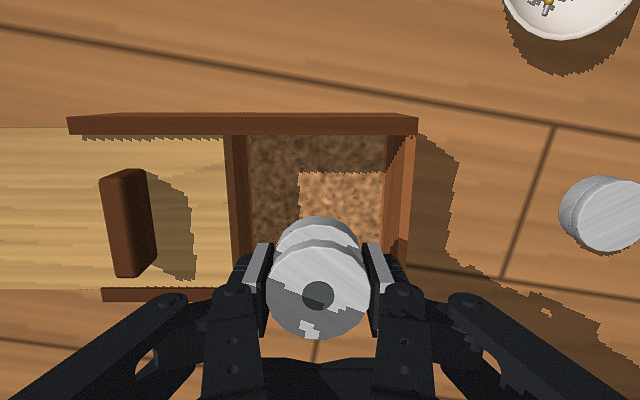

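The spool is held upright at (315, 290) between the pads, centred over the open compartment, so I'll lower it.

Emit:
{"fn": "drive_tool", "kwargs": {"steps": [0,0,-0.3,0,0,0,1,0,0,-0.3,0,0,0,1,0,0,-0.2,0,0,0,1,0,0,-0.1,0,0,0,1,0,0,0,0,0,0,1]}}

```text
clock: 9.1
tool_pos: [0.5814, 0.0743, 0.0268]
tcp_rot: [[0.987, 0.162, -0.003], [0.162, -0.987, -0.001], [-0.003, 0.0, -1.0]]
contact_force: [0.2, -0.3, -1.3]
width: 0.0389
```

Emit:
{"fn": "drive_tool", "kwargs": {"steps": [0,0,-0.07,0,0,0,1,0,0,-0.05,0,0,0,1,0,0,0,0,0,0,1]}}

```text
clock: 9.4
tool_pos: [0.5829, 0.0759, 0.0162]
tcp_rot: [[0.987, 0.163, 0.0], [0.163, -0.987, -0.0], [0.0, 0.0, -1.0]]
contact_force: [-0.3, 0.5, -0.5]
width: 0.0389
```

Emit:
{"fn": "drive_tool", "kwargs": {"steps": [0,0,-0.03,0,0,0,1,0,0,-0.02,0,0,0,1,0,0,-0.01,0,0,0,1,0,0,0,0,0,0,1]}}

```text
clock: 9.8
tool_pos: [0.5828, 0.0762, 0.0101]
tcp_rot: [[0.986, 0.164, -0.0], [0.164, -0.986, -0.0], [-0.0, -0.0, -1.0]]
contact_force: [-0.3, 0.6, 0.1]
width: 0.0391
```

Emit:
{"fn": "drive_tool", "kwargs": {"steps": [0,0,-0.01,0,0,0,1,0,0,-0.005,0,0,0,1,0,0,0,0,0,0,1]}}

```text
clock: 10.1
tool_pos: [0.583, 0.0764, 0.0088]
tcp_rot: [[0.986, 0.164, 0.0], [0.164, -0.986, 0.0], [0.0, -0.0, -1.0]]
contact_force: [-0.1, 0.8, 0.4]
width: 0.0387
```

Emit:
{"fn": "drive_tool", "kwargs": {"steps": [0,0,0,0,0,0,0,0,0,0,0,0,0,-0.15,0,0,0,0,0,0,-0.3,0,0,0,0,0,0,-0.3,0,0,0,0,0,0,-0.3]}}

```text
clock: 10.6
tool_pos: [0.583, 0.0796, 0.0094]
tcp_rot: [[0.986, 0.166, 0.001], [0.166, -0.986, 0.004], [0.002, -0.003, -1.0]]
contact_force: [-1.1, 7.2, 1.8]
width: 0.0557
```

Emit:
{"fn": "drive_tool", "kwargs": {"steps": [0,0,0,0,0,0,-0.18,0,0,0,0,0,0,-0.18,0,0,0,0,0,0,-0.18]}}

```text
clock: 10.9
tool_pos: [0.5835, 0.0779, 0.0097]
tcp_rot: [[0.986, 0.165, 0.002], [0.165, -0.986, 0.002], [0.002, -0.001, -1.0]]
contact_force: [-0.9, 4.0, 6.4]
width: 0.0504
```

Emit:
{"fn": "drive_tool", "kwargs": {"steps": [0,0.025,0,0,0,0,-0.18,0,0,0,0,0,0,-0.18]}}

```text
clock: 11.1
tool_pos: [0.5835, 0.0787, 0.0092]
tcp_rot: [[0.986, 0.164, 0.001], [0.164, -0.986, -0.0], [0.001, 0.0, -1.0]]
contact_force: [-1.0, 1.8, 4.5]
width: 0.0501
```

Emit:
{"fn": "drive_tool", "kwargs": {"steps": [0,0.005,0.05,0,0,0,-0.18,0,0,0.1,0,0,0,-0.18,0,0,0.15,0,0,0,-0.18,0,0,0.3,0,0,0,-0.18,0,0,0.4,0,0,0,-0.18]}}

```text
clock: 11.6
tool_pos: [0.5816, 0.0786, 0.1091]
tcp_rot: [[0.987, 0.163, -0.003], [0.163, -0.987, -0.0], [-0.003, -0.0, -1.0]]
contact_force: [1.3, -0.2, 1.1]
width: 0.0504
```

Emit:
{"fn": "drive_tool", "kwargs": {"steps": [0,0,0.3,0,0,0,-1,-0.15,0.3,0.1,0,0,0,-1,-0.1,0.3,0,0,0,0,-1]}}

```text
clock: 11.9
tool_pos: [0.5594, 0.1389, 0.1523]
tcp_rot: [[0.987, 0.16, 0.005], [0.16, -0.987, 0.0], [0.005, 0.001, -1.0]]
contact_force: [0.5, 0.2, -0.5]
width: 0.0852
```

Run:
```python
from h import *
s=read_state(); print(s["tool_pos"],s["width"])
M=np.array([[.987,-.163],[.163,.987]]); o=np.array([.5766,.1175])
im,W=cloud("wrist"); save("e",im); r=find_in("wrist","spool"); print(r[:2])
for c in ["wrist","top"]:
    if c=="top": im,W=cloud(c)
    L=(W[...,:2]-o)@M
    m=(W[...,2]>.028)&(W[...,2]<.046)&(abs(L[...,0])<.045)&(L[...,1]<0)&(L[...,1]>-.09)
    q=L[m]; print(c,len(q), cv2.minEnclosingCircle((q*1000).astype(np.float32)) if len(q) else 0, np.median(W[m],0), np.median(q,0))
```

```text
[0.55943265 0.1388663  0.15227036] 0.08524202771177082
[{'rect': [0.5803, 0.3642, 0.6677, 0.5082], 'score': 0.65}]
wrist 2128 ((-0.03886699676513672, -40.2205810546875), 20.087059020996094) [0.58411822 0.0785557  0.0378314 ] [ 0.00098872 -0.03968871]
top 326 ((1.1499196290969849, -41.52016830444336), 19.797958374023438) [0.58444413 0.07681454 0.03948222] [ 0.00056613 -0.0416616 ]
```

View pics/e.png

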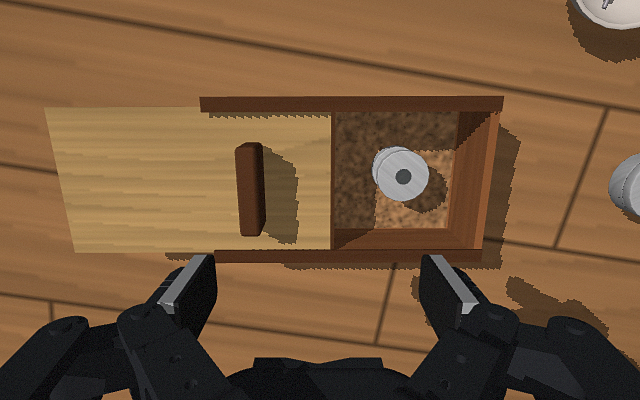

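The spool stands upright at (402, 175), with its top at z of about 39 mm, which matches the floor height plus 34 mm. Now I'll shut the cover.

Emit:
{"fn": "drive_tool", "kwargs": {"steps": [0.03,0.44,0,0,0,0,-1,0,0,0,0,0,0,-1,0,0,-0.4,0,0,0,-1,0,0,-0.3,0,0,0,-1,0,0,0,0,0,0,-1]}}

```text
clock: 12.55
tool_pos: [0.5581, 0.1805, 0.0751]
tcp_rot: [[0.987, 0.163, -0.007], [0.163, -0.987, -0.003], [-0.008, 0.002, -1.0]]
contact_force: [-1.4, -0.0, -1.0]
width: 0.0848
```

Emit:
{"fn": "drive_tool", "kwargs": {"steps": [0.05,0.04,-0.1,0,0,0,-1,0,0,0,0,0,0,1,0,0,0,0,0,0,1,0,0,0,0,0,0,1,0,0,0,0,0,0,1]}}

```text
clock: 13.05
tool_pos: [0.5665, 0.1872, 0.0696]
tcp_rot: [[0.987, 0.164, 0.001], [0.164, -0.987, 0.0], [0.001, 0.0, -1.0]]
contact_force: [-0.4, -0.5, -0.4]
width: 0.028
```

Emit:
{"fn": "drive_tool", "kwargs": {"steps": [0,0,0,0,0,0,1,0,0,0,0,0,0,1,0,0,0,0,0,0,1]}}

```text
clock: 13.35
tool_pos: [0.5663, 0.187, 0.0694]
tcp_rot: [[0.987, 0.163, 0.001], [0.163, -0.987, -0.0], [0.001, 0.0, -1.0]]
contact_force: [-1.2, -1.5, 5.7]
width: 0.0132
```

Emit:
{"fn": "drive_tool", "kwargs": {"steps": [0.034,-0.207,0,0,0,0,1,0.034,-0.207,0,0,0,0,1,0.034,-0.207,0,0,0,0,1,0.034,-0.207,0,0,0,0,1,0.034,-0.207,0,0,0,0,1]}}

```text
clock: 13.85
tool_pos: [0.5833, 0.0844, 0.0694]
tcp_rot: [[0.986, 0.165, 0.001], [0.165, -0.986, 0.002], [0.001, -0.002, -1.0]]
contact_force: [-0.0, 2.0, 4.3]
width: 0.0129
```

Emit:
{"fn": "drive_tool", "kwargs": {"steps": [0.006,-0.035,0,0,0,0,1,0.003,-0.02,0,0,0,0,1,0,0,0,0,0,0,1]}}

```text
clock: 14.15
tool_pos: [0.5841, 0.0796, 0.0694]
tcp_rot: [[0.986, 0.164, 0.001], [0.164, -0.986, 0.002], [0.001, -0.002, -1.0]]
contact_force: [-0.3, 2.2, 5.6]
width: 0.0131
```

Emit:
{"fn": "drive_tool", "kwargs": {"steps": [0.002,-0.015,0,0,0,0,1,0,0,0,0,0,0,1]}}

```text
clock: 14.35
tool_pos: [0.5841, 0.0796, 0.0693]
tcp_rot: [[0.986, 0.165, 0.001], [0.165, -0.986, 0.003], [0.002, -0.003, -1.0]]
contact_force: [-2.3, 5.8, 4.6]
width: 0.0131
```

Emit:
{"fn": "drive_tool", "kwargs": {"steps": [0,0,0,0,0,0,-1,0,0,0,0,0,0,-1,0,0,0,0,0,0,-1,0,0,0,0,0,0,-1,0,0,0.2,0,0,0,-1]}}

```text
clock: 14.85
tool_pos: [0.5818, 0.0755, 0.0863]
tcp_rot: [[0.987, 0.163, -0.005], [0.163, -0.987, -0.001], [-0.005, 0.0, -1.0]]
contact_force: [-1.1, -0.4, 0.2]
width: 0.0838
```

Emit:
{"fn": "drive_tool", "kwargs": {"steps": [0,0,0.4,0,0,0,-1,-0.1,-0.4,0.2,0,0,0,-1,-0.2,-0.45,0,0,0,0,-1,-0.2,-0.45,0,0,0,0,-1,0,0,0,0,0,0,-1]}}

```text
clock: 15.35
tool_pos: [0.5308, -0.0631, 0.1477]
tcp_rot: [[0.988, 0.152, -0.004], [0.152, -0.988, -0.006], [-0.005, 0.005, -1.0]]
contact_force: [0.4, -0.8, -0.8]
width: 0.0855
```

Run:
```python
from h import *
s=read_state(); print(s["clock"],s["tool_pos"],s["width"],s["contact_force"])
im,W=cloud("top"); save("f",im)
M=np.array([[.987,-.163],[.163,.987]]); o=np.array([.5766,.1175])
for n,z in [("rib",(.072,.09)),("cover",(.045,.068))]:
    m=(W[...,2]>z[0])&(W[...,2]<z[1])&(np.hypot(W[...,0]-.575,W[...,1]-.13)<.17)
    p=W[m]; r=cv2.minAreaRect((p[:,:2]*1000).astype(np.float32)); print(n,len(p),r,(np.array(r[0])/1000-o)@M)
```

```text
15.35 [ 0.53078502 -0.06308908  0.14774783] 0.08546958834345102 [ 0.35434896 -0.79300297 -0.77467542]
rib 257 ((582.8331909179688, 79.51256561279297), (60.22065734863281, 14.714438438415527), 9.584589958190918) [-3.97923691e-05 -3.85096079e-02]
cover 5665 ((575.5846557617188, 125.56132507324219), (121.18331146240234, 187.5941619873047), 9.212542533874512) [0.00031185 0.00812203]
```

View pics/f.png

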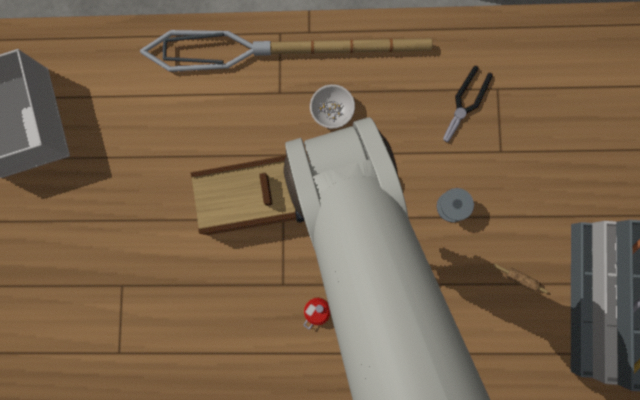

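The cover is shut: the last small push met the stop, and the rib sits at case y of about -38.5 mm. The gripper is clear and touching nothing.

```bash
python3 -c "
from station import sign_off; print(sign_off())"
```

```text
the job is handed in; nothing more can be done
None
```

The job is done and handed in at about 15.4 s of the 64 s allowed. I slid the cover open about 98 mm, from roughly 12 mm open to about 109 mm. I then set the spool down held in the compartment, let it go, and slid the cover shut until a last push (about 6 N) moved nothing.

- **Spool:** before closing, it stood upright at about case (1, -41) mm, with its top at z ≈ 38–39 mm, as expected for standing on the floor. I could not see it again once the cover was shut.
- **Cover:** the rib measured at case y ≈ -38.5 mm, so the cover is within about 2 mm of shut. My estimate of the case's position is itself uncertain by about 2 mm.
- **Finger contact:** when I let go of the spool, the opening fingers pushed on something with about 7 N, most likely the compartment's -y wall. I closed them slightly and shifted the tool before lifting. The spool was not disturbed.
- **Robot:** the gripper was clear of everything at the end, with no contact force beyond sensor noise.

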